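# Pop a shortbread out of its loose-bottomed tin

### The job

Take the small tin with the golden shortbread and lower it, level, over the blue post of the little stand until its ring rests on the stand's foot, so that the post pushes the loose base with the shortbread up out of the ring. Leave the ring round the post, lift the shortbread on its base off the post, and set it gently, right way up, wholly on the green plate.

Things in the scene. Friction and masses are not known exactly. Their poses are not given: they have to be found in the camera images.
- ring_gold: The bright steel ring (wall) of the loose-bottomed tin that holds the golden shortbread: 62 mm across outside, 24 mm high, wall 2.5 mm, smooth and upright; at its bottom an inward lip 3 mm thick leaves a round hole 45 mm across. Loose, about 90 g. Origin: centre of its underside, z up. It starts on the worktop. Two tins of just the same shape stand near it: one with a dark brown shortbread, one with a bare metal base; they are not wanted.
- base_gold: The loose metal base disc, 53 mm across and 3 mm thick, with a golden, hard-baked shortbread of the same diameter and 13 mm thick stuck on it (16 mm high together, about 60 g; it may be gripped by its round side). Origin: centre of the disc's underside, z up. It starts inside the ring, lying on the lip, 3 mm above the ring's underside, its top 5 mm below the ring's rim, with 2 mm of play all round.
- stand: Stand for emptying such tins: a round dark steel foot 92 mm across and 6 mm thick, with an upright blue post 28 mm across in its middle that rises 36 mm above the foot (top at 42 mm). Loose but heavy (about 500 g). Origin: centre of the foot's underside, z up along the post. A tin lowered over it with the post anywhere within its hole goes down until the ring lies on the foot; the base then stays on the post, its underside 12 mm above the ring's rim.
- plate: Flat round green ceramic serving plate, 160 mm across and 10 mm thick, flat on top without a raised rim. Loose, about 450 g. Origin: centre of its underside, z up.
Not all that is in view belongs to the job. Of the things that look like the base_gold, the smaller one is meant. Of the things that look like the stand, the larger one is meant.

How it is judged:
By the outcome, as a careful person would: the job done as asked, in the order asked, and still so for the second after the job is handed in, with the robot touching nothing.
It also fails if it takes over 58 s, if anything falls off the work surface, if the arm or the gripper's body presses on something with over 40 N, if the wrist force passes 120 N, or if a joint passes its speed limit or range.

### The arm

A 6-joint arm with a two-finger parallel gripper is mounted at the origin on the work surface. World frame = base frame: x ahead of the robot, y to its left, z up, the work surface at z = 0. Lengths are in m, angles in degrees, forces in N, time in s.
With the tool pointing down it reaches from about 0.375 to 0.9 m from the base axis. Payload 3.1 kg.
Tool frame: the origin (TCP) lies between the finger pads; the fingertips stand bot.tip_extent ahead of it and the grasp point (between the pads) lies 2 mm behind it (bot.tip_extent is the distance from the TCP to the fingertips, in m); z points along the fingers, y is the direction in which the jaws open and shut (so a half turn about z gives the same grasp; the last joint's range is limited). The gripper opens to 87 mm and grips with 3 to 60 N. Pads are 19 mm wide; open, the fingers measure 117 mm over their backs; the gripper's body (75 mm by 190 mm) begins 51 mm behind the grasp point.
Start: joints at [-80.529, 30.224, 82.088, -0, 67.689, -10.227], TCP at [0.211, -0.588, 0.24] pointing down, gripper open.
Joint ranges: [-176.69, 176.69], [-43.24, 126.21], [12.49, 139.97], [-82, 262], [0, 151.66], [-163.58, 163.58]. Speed limits (degrees/s): [159.86, 159.86, 180, 180, 180, 180].

### API

Orientations are given as a 3x3 rotation matrix whose columns are the frame's x, y, z axes.
In Python, from rig import bot, imaging, recognise, masks_of, mark_of gives the robot as it stands.
- The arm moves only by the tool send_rows, never from a script. Its argument "plan" is a list that holds one entry, the list of rows, each a list of 5 numbers: the shift along the world's x, y, z normalised to -1 to 1, where 1 is 0.03 m, then the turn about the world's z normalised to -1 to 1, where 1 is 0.1 rad, then the closure, from -1 (fully open) to 1 (shut). A call has 1 to 20 rows; each row shifts and turns the commanded pose from where the row before left it; what a row does not reach is not made up. A row lasts 1/10 s, in which the tool goes at most 50 mm and 8.59 degrees, less where a joint would pass 70% of its speed; a pose out of reach is approached as far as the arm can. A call with a number of a shift or a turn outside -1 to 1 is refused whole. A call with a gripper value outside its range is refused whole. The fingers move at their own pace and stop on an object; the grip force is fixed at half the most. Time passes only in rows, so rows that do not move let the fingers close. It gives the time, the measured TCP pose, the force and the opening at its end, in the units of the state.
- bot.read_state(): the state, without advancing time (a new reading comes with each control period).
- imaging.capture(name): name is "scene" or "top" or "wrist"; returns a dict with "img" (384x512x3 uint8, blue, green, red), "mtx" (3x3 intrinsics, pixels), "pose" (4x4, takes a point from camera to world coordinates); the wrist camera has in their place "T_tool_cam" (4x4, takes a point from camera to tool coordinates, whose origin is the TCP and whose axes are the flange's). Camera axes: x right, y down, z forward; pixel columns grow to the right and rows downward; lengths in m; the calibration is good to about 2 mm. A picture is of the moment at which its call begins: read the wrist's pose just before it. There is no depth.
- bot.hand_in(): hands the job in, once; it reports no verdict.
Trained networks look in the newest picture that a camera, given by its name, has taken for a name from the list of things; names that differ only in an ending like _2 or _b are one class to them, and where a whole thing is asked for, a point or a joint stands for the part that bears it (a point fixed in the world has none). Each returns a list of dicts, best first, with "conf" (0 to 1); they miss things now and then, are a little off and sometimes report something else, mostly with a low value. They report only what shows in the picture. A call takes as long as a camera call. They do not tell look-alikes from the thing itself.
- recognise(camera, target): "at" ([x, y, z] in m, in world coordinates, good to about 4 mm: the middle of the surface that is visible of it).
- masks_of(camera, target): "region" (384x512 bool, what is visible of it).
- mark_of(camera, target): "at" ([x, y, z] in m, in world coordinates, good to about 4 mm: a listed point, or the origin of a listed thing).
The state is a dict: "time_s": time; "joint_positions": joint angles; "qvel": joint speeds; "tau": joint torques, N m; "position": TCP position; "tcp_rot": TCP orientation; "force": force on the tool from outside, world axes, zero at the start; "moment": the same for the moment, N m; "opening": opening from 0.0 (shut) to 1.0 (fully open).
Only numpy, scipy, OpenCV 4.12 (cv2) and the standard library are available. Lean on these libraries where they do the work, as an engineer would, in place of code of your own. Each camera call takes 0.05 s, during which the arm holds its last target.

## Working session

There is one attempt and no reset: what is moved stays moved. The work goes in short steps, Python scripts to look and compute and a tool call to move; the robot and the scene stay as the last step left them, time stands still between calls to the robot, and variables do not carry over. Pictures are saved under pics/ and viewed, and the job is handed in when it is done.

Besides the shell and the picture viewer there is one more tool, called as name([rows], argument=value, ...), one row to a line, values as JSON. send_rows: Moves the arm, as the interface text tells. Its arguments: {"type":"object","properties":{"plan":{"type":"array"}},"required":["plan"]}

```bash
mkdir -p pics; ls; python3 - <<'E'
from rig import bot, imaging, recognise, masks_of, mark_of
import cv2
print(bot.tip_extent)
print(bot.read_state())
for n in ["scene","top","wrist"]:
    c=imaging.capture(n); cv2.imwrite(f"pics/{n}0.png",c["img"])
    print(n,c["mtx"].tolist(),(c["pose"] if "pose" in c else c["T_tool_cam"]).round(4).tolist())
for cam in ["scene","top"]:
    for t in ["ring_gold","base_gold","stand","plate"]:
        print(cam,t,[(round(d["conf"],2),[round(float(v),4) for v in d["at"]]) for d in mark_of(cam,t)])
E
```

```text
pics
0.017
{'time_s': 0.0, 'joint_positions': array([-8.05293371e+01,  3.02788779e+01,  8.21549951e+01, -1.00788847e-03,
        6.76903455e+01, -1.02286692e+01]), 'qvel': array([ 0.09800793, -0.02011326,  0.08257035, -0.13267924, -0.01779303,
        0.01109868]), 'tau': array([-1.11276433e-03, -4.40045643e+01, -1.76593173e+01,  6.34008832e-02,
        5.82415354e-02, -1.63677792e-04]), 'position': array([ 0.2105714 , -0.58772632,  0.23858027]), 'tcp_rot': array([[ 9.41472286e-01,  3.37090190e-01, -3.72784131e-04],
       [ 3.37090194e-01, -9.41469936e-01,  2.13579286e-03],
       [ 3.68989770e-04, -2.13645167e-03, -9.99997650e-01]]), 'force': array([-0.38005486, -0.36721517,  0.17009753]), 'moment': array([ 0.00446638, -0.00867507,  0.02157038]), 'opening': 0.9999292653862957}
scene [[454.7204654595945, 0.0, 254.8012189074115], [0.0, 454.7204654595945, 192.27203874481492], [0.0, 0.0, 1.0]] [[-0.0073, 0.8779, -0.4788, 1.0758], [1.0, 0.0076, -0.0014, -0.0856], [0.0024, -0.4788, -0.8779, 1.0371], [0.0, 0.0, 0.0, 1.0]]
top [[411.82110009792524, 0.0, 251.7438498040284], [0.0, 411.821100
[... 248 characters left out ...]
423081, 190.14156559426343], [0.0, 0.0, 1.0]] [[0.0004, -0.9633, -0.2685, 0.0731], [1.0, 0.0001, 0.0012, 0.0001], [-0.0012, -0.2685, 0.9633, -0.1461], [0.0, 0.0, 0.0, 1.0]]
scene ring_gold [(0.71, [0.5236, -0.3703, 0.0018])]
scene base_gold [(0.71, [0.5303, -0.4824, -0.0025]), (0.65, [0.528, -0.3692, 0.001])]
scene stand [(0.82, [0.5971, 0.0567, 0.0029]), (0.56, [0.6122, -0.0745, 0.0025])]
scene plate [(0.62, [0.4508, 0.2508, -0.0025])]
top ring_gold [(0.51, [0.5239, -0.3735, -0.0023])]
top base_gold [(0.84, [0.524, -0.3705, 0.0058]), (0.73, [0.5312, -0.4876, -0.0024])]
top stand [(0.9, [0.5956, 0.0602, 0.0014]), (0.8, [0.6088, -0.0748, -0.0078])]
top plate [(0.92, [0.4488, 0.2516, 0.0012])]
```

View pics/scene0.png

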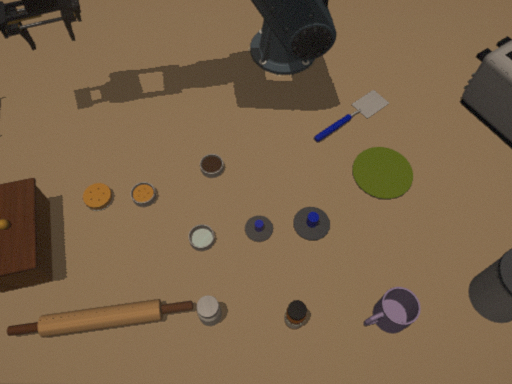

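View pics/top0.png

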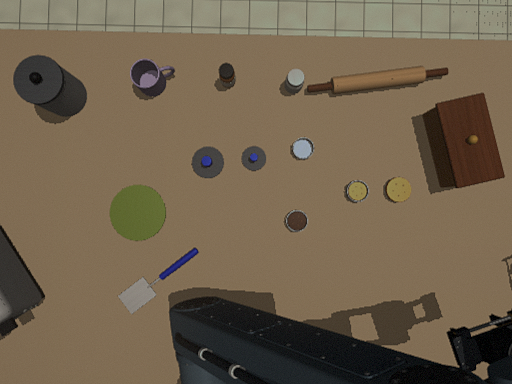

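View pics/wrist0.png

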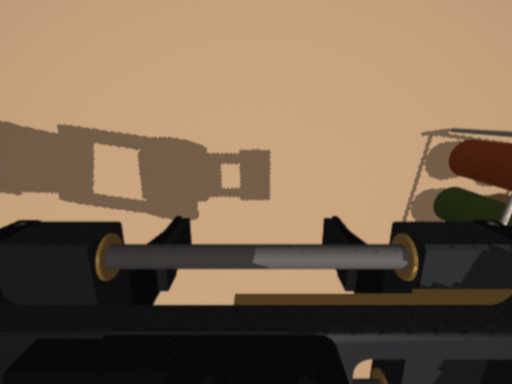

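The pictures show the golden tin at top px (357,191), with the larger loose look-alike at (399,189). The large stand is at (208,162) and its small look-alike at (254,158). The plate is at (138,212). Next I'll refine these positions by matching silhouettes.

```bash
cat > h.py <<'E'
import numpy as np, cv2
from rig import bot, imaging, recognise, masks_of, mark_of
def proj(c,P):
    T=np.linalg.inv(c["pose"]); q=(T[:3,:3]@np.asarray(P).T).T+T[:3,3]
    uv=(c["mtx"]@q.T).T; return uv[:,:2]/uv[:,2:]
def circ(x,y,z,r):
    a=np.linspace(0,2*np.pi,72,endpoint=False); return np.c_[x+r*np.cos(a),y+r*np.sin(a),0*a+z]
def hullmom(pts):
    h=cv2.convexHull(np.asarray(pts,np.float32).reshape(-1,1,2)); m=cv2.moments(h)
    return np.array([m["m10"]/m["m00"],m["m01"]/m["m00"]]),m["m00"]
def hullmask(region):
    ys,xs=np.nonzero(region)
    P=np.concatenate([np.c_[xs+a,ys+b] for a in(-.5,.5) for b in(-.5,.5)])
    return hullmom(P)
def fit(c,region,discs,xy):
    o,A=hullmask(region); xy=np.array(xy,float)
    f=lambda p: hullmom(np.vstack([proj(c,circ(p[0],p[1],z,r)) for z,r in discs]))
    for _ in range(8):
        e=o-f(xy)[0]; J=np.array([(f(xy+d)[0]-f(xy-d)[0])/.02 for d in np.eye(2)*.01]).T
        xy=xy+np.linalg.solve(J,e)
    return xy,A/f(xy)[1]
E
python3 - <<'E'
from h import *
for cam in ["scene","top"]:
    c=imaging.capture(cam)
    for t,d,g in [("ring_gold",[(0,.031),(.024,.031)],(.524,-.372)),("stand",[(0,.046),(.006,.046),(.042,.014)],(.596,.058)),("plate",[(0,.08),(.01,.08)],(.45,.25)),("base_gold",[(.003,.0265),(.019,.0265)],(.524,-.372))]:
        for m in masks_of(cam,t):
            try:
                xy,ra=fit(c,m["region"],d,g); print(cam,t,round(m["conf"],2),xy.round(4),"area ratio",round(ra,3),m["region"].sum())
            except Exception as e: print(cam,t,e)
    if cam=="top":
        im=c["img"]; cv2.imwrite("pics/topz.png",cv2.resize(im[130:240,100:430],None,fx=2.4,fy=2.4,interpolation=cv2.INTER_CUBIC))
E
```

```text
scene ring_gold 0.52 [ 0.525  -0.3743] area ratio 1.103 312
scene stand 0.81 [0.5974 0.0536] area ratio 0.991 964
scene stand 0.61 [ 0.6132 -0.0779] area ratio 0.609 596
scene plate 0.7 [0.4487 0.2493] area ratio 0.996 2504
scene base_gold 0.72 [ 0.5323 -0.4889] area ratio 1.851 662
scene base_gold 0.6 [ 0.5204 -0.3754] area ratio 0.779 266
top stand 0.69 [ 0.6145 -0.0737] area ratio 0.648 501
top plate 0.85 [0.4518 0.2524] area ratio 1.011 2491
top base_gold 0.6 [ 0.5266 -0.3707] area ratio 0.983 280
top base_gold 0.58 [ 0.5342 -0.4854] area ratio 1.649 486
```

View pics/topz.png

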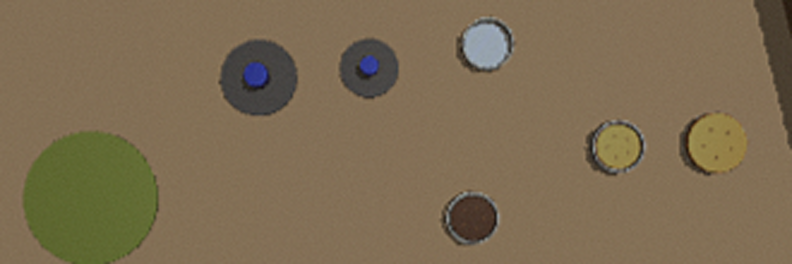

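send_rows([
  [[0.87, 0.6, -0.2, 0, -1], [0.87, 0.6, -0.2, 0, -1], [0.87, 0.6, -0.2, 0, -1], [0.87, 0.6, -0.2, 0, -1], [0.87, 0.6, -0.3, 0, -1], [0.87, 0.6, -0.3, 0, -1], [0.87, 0.6, -0.3, 0, -1], [0.87, 0.6, -0.3, 0, -1], [0.87, 0.6, -0.3, 0, -1], [0.87, 0.6, -0.3, 0, -1], [0.87, 0.6, -0.3, 0, -1], [0.87, 0.6, -0.3, 0, -1], [0, 0, 0, 0, -1], [0, 0, 0, 0, -1], [0, 0, 0, 0, -1]],
])

```text
time_s: 2.55
position: [0.5234, -0.3731, 0.1438]
tcp_rot: [[0.942, 0.337, -0.0], [0.337, -0.942, -0.001], [-0.0, 0.001, -1.0]]
force: [-0.3, -0.0, 0.2]
opening: 0.999
```

```bash
cat >> h.py <<'E'
def wristcap():
    s=bot.read_state(); c=imaging.capture("wrist")
    T=np.eye(4); T[:3,:3]=s["tcp_rot"]; T[:3,3]=s["position"]; c["pose"]=T@c["T_tool_cam"]
    return c,s
E
python3 - <<'E'
from h import *
c,s=wristcap(); im=c["img"].copy(); cv2.imwrite("pics/w1.png",im)
print(s["position"],s["time_s"],s["force"])
for t,d in [("ring_gold",[(0,.031),(.024,.031)]),("base_gold",[(.003,.0265),(.019,.0265)])]:
    print(t,[(round(m["conf"],2),m["at"]) for m in mark_of("wrist",t)])
    for m in masks_of("wrist",t):
        xy,ra=fit(c,m["region"],d,(.525,-.3725)); print(t,round(m["conf"],2),xy.round(4),ra,m["region"].sum())
for z,r in [(0,.031),(.024,.031),(.019,.0265)]:
    cv2.polylines(im,[proj(c,circ(.525,-.3725,z,r)).round().astype(np.int32)],True,(0,0,255) if r>.03 else (255,0,0),1)
cv2.imwrite("pics/w1o.png",im)
E
```

```text
[ 0.52336156 -0.37313769  0.14381595] 2.55 [-0.28201391 -0.01989961  0.20392106]
ring_gold []
ring_gold 0.91 [ 0.5236 -0.3708] 1.0098227818710455 859
base_gold [(0.78, [0.5249, -0.3706, 0.0018]), (0.72, [0.5287, -0.4884, 0.0009])]
base_gold 0.95 [ 0.5233 -0.3707] 1.0004209829511792 1962
base_gold 0.77 [ 0.5354 -0.4878] 1.5001464608260535 2841
```

View pics/w1o.png

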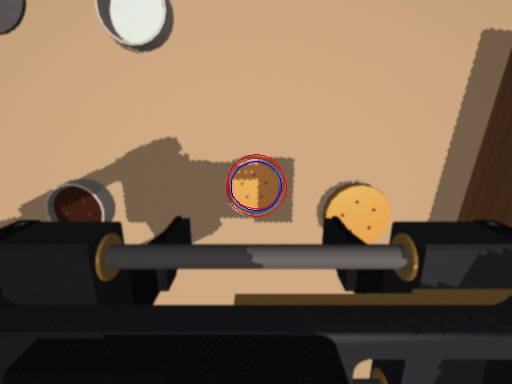

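The wrist view shows the golden tin midway between the fingers at px (257,185), and both fingers clear of the loose look-alike. Next I'll descend.

send_rows([
  [[0, 0.07, -0.6, 0, -1], [0, 0, -0.6, 0, -1], [0, 0, -0.6, 0, -1], [0, 0, -0.6, 0, -1], [0, 0, -0.6, 0, -1], [0, 0, -0.5, 0, -1], [0, 0, -0.2, 0, -1], [0, 0, 0, 0, -1], [0, 0, 0, 0, -1]],
])

```text
time_s: 3.7
position: [0.5242, -0.3707, 0.0331]
tcp_rot: [[0.942, 0.337, 0.001], [0.337, -0.942, -0.001], [0.0, 0.001, -1.0]]
force: [-0.0, -0.7, -0.1]
opening: 1.003
```

send_rows([
  [[0, 0, -0.2, 0, -1], [0, 0, -0.22, 0, -1], [0, 0, 0, 0, -1], [0, 0, 0, 0, -1], [0, 0, 0, 0, 0.6], [0, 0, 0, 0, 0.6], [0, 0, 0, 0, 0.6], [0, 0, 0, 0, 0.6], [0, 0, 0, 0, 0.6], [0, 0, 0, 0, 0.6], [0, 0, 0, 0, 0.6], [0, 0, 0, 0, 0.6]],
])

```text
time_s: 4.9
position: [0.5239, -0.3703, 0.0201]
tcp_rot: [[0.941, 0.337, 0.0], [0.337, -0.941, -0.0], [0.0, 0.0, -1.0]]
force: [0.3, 0.7, 1.5]
opening: 0.712
```

```bash
python3 - <<'E'
from h import *
c,s=wristcap(); cv2.imwrite("pics/w2.png",c["img"]); print(s["position"],s["opening"]*87,s["force"])
E
```

```text
[ 0.52394097 -0.37032569  0.02007596] 61.93555906793505 [0.28232646 0.66730667 1.46151683]
```

View pics/w2.png

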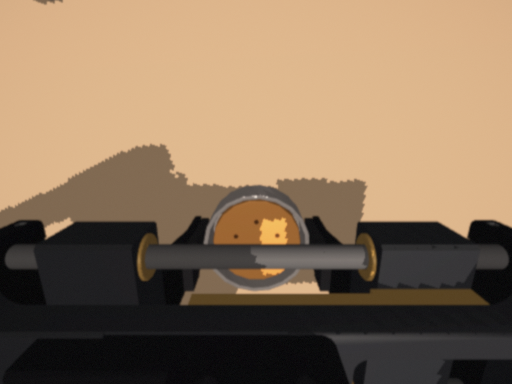

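Opening is 61.9 mm, so the ring is gripped. Next I'll lift it and travel to just short of the stand.

send_rows([
  [[0, 0, 0.3, 0, 0.6], [0, 0, 0.6, 0, 0.6], [0, 0, 0.8, 0, 0.6], [0, 0, 0.8, 0, 0.6], [0, 0, 0.8, 0, 0.6], [0, 0.4, 0.5, 0, 0.6], [0, 0.7, 0, 0, 0.6], [0, 1, 0, 0, 0.6], [0, 1, 0, 0, 0.6], [0, 1, 0, 0, 0.6], [0, 1, 0, 0, 0.6], [0, 1, 0, 0, 0.6], [0, 1, 0, 0, 0.6], [0, 1, 0, 0, 0.6], [0, 1, 0, 0, 0.6], [0, 1, 0, 0, 0.6], [0, 1, 0, 0, 0.6], [0, 1, 0, 0, 0.6], [0, 1, 0, 0, 0.6], [0, 0.5, 0, 0, 0.6]],
])

```text
time_s: 6.95
position: [0.5223, 0.0405, 0.1339]
tcp_rot: [[0.941, 0.339, -0.002], [0.339, -0.941, 0.001], [-0.002, -0.001, -1.0]]
force: [-0.4, -0.9, -1.0]
opening: 0.712
```

send_rows([
  [[0, 0, 0, 0, 0.6], [0, 0, 0, 0, 0.6]],
])

```text
time_s: 7.15
position: [0.5238, 0.0375, 0.134]
tcp_rot: [[0.941, 0.338, 0.0], [0.338, -0.941, -0.001], [-0.0, 0.001, -1.0]]
force: [0.8, -0.9, -2.2]
opening: 0.71
```

```bash
python3 - <<'E'
from h import *
c,s=wristcap(); cv2.imwrite("pics/w3.png",c["img"]); print(s["position"],s["opening"]*87,s["force"])
SD=[(0,.046),(.006,.046),(.042,.014)]
for m in masks_of("wrist","stand"): print("w",round(m["conf"],2),[a if i else a.round(4) for i,a in enumerate(fit(c,m["region"],SD,(.597,.055)))],m["region"].sum())
for m in masks_of("wrist","ring_gold"):
    z=s["position"][2]-.02
    print("ring",round(m["conf"],2),[a if i else a.round(4) for i,a in enumerate(fit(c,m["region"],[(z,.031),(z+.024,.031)],s["position"][:2]))],m["region"].sum())
print([(round(m["conf"],2),m["at"].round(4) if hasattr(m["at"],"round") else m["at"]) for m in mark_of("wrist","stand")])
t=imaging.capture("top"); cv2.imwrite("pics/t3.png",t["img"])
for m in masks_of("top","stand"): print("t",round(m["conf"],2),[a if i else a.round(4) for i,a in enumerate(fit(t,m["region"],SD,(.597,.055)))],m["region"].sum())
E
```

```text
[0.52383938 0.03745491 0.13400233] 61.79569132169756 [ 0.80933236 -0.85388934 -2.22698177]
w 0.88 [array([0.5973, 0.0561]), 1.0049290365955295] 6988
w 0.65 [array([ 0.6112, -0.0759]), 0.5957816235488598] 3828
ring 0.97 [array([0.5238, 0.037 ]), 0.9990052600635024] 2638
[(0.64, [0.5991, 0.0553, 0.0005]), (0.6, [0.6127, -0.0772, -0.0011])]
t 0.83 [array([ 0.6152, -0.0751]), 0.588775433404032] 457
t 0.52 [array([0.6235, 0.0545]), 0.40448076812719097] 302
```

View pics/w3.png

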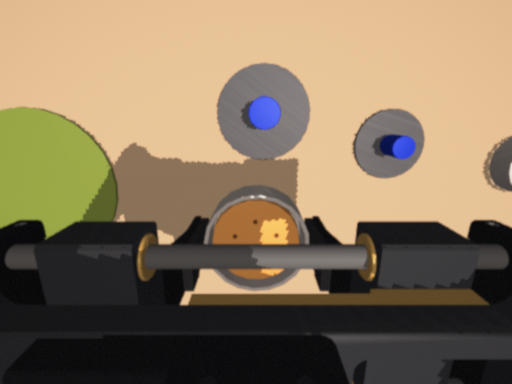

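View pics/t3.png

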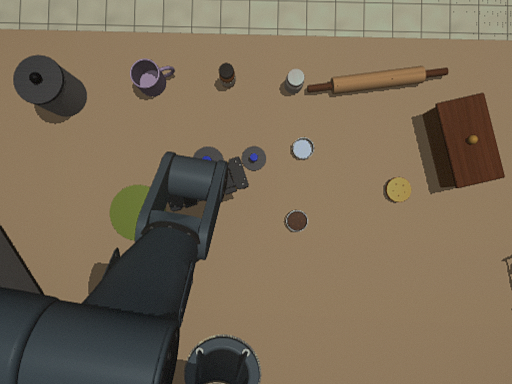

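The wrist view shows the tin held level at px (257,235), the large stand's post at (265,112) and the small look-alike at (390,143). The wrist camera gives an offset to the stand of (+73.5, +19.1) mm.

send_rows([
  [[0.5, 0.13, 0, 0, 0.6], [0.6, 0.16, 0, 0, 0.6], [0.6, 0.16, 0, 0, 0.6], [0.5, 0.13, 0, 0, 0.6], [0.25, 0.06, 0, 0, 0.6], [0, 0, -0.4, 0, 0.6], [0, 0, -0.6, 0, 0.6], [0, 0, -0.6, 0, 0.6], [0, 0, -0.4, 0, 0.6], [0, 0, 0, 0, 0.6], [0, 0, 0, 0, 0.6]],
])

```text
time_s: 8.55
position: [0.597, 0.0567, 0.0737]
tcp_rot: [[0.942, 0.337, -0.001], [0.337, -0.942, 0.0], [-0.001, -0.0, -1.0]]
force: [0.1, 0.2, -0.9]
opening: 0.709
```

```bash
python3 - <<'E'
from h import *
c,s=wristcap(); cv2.imwrite("pics/w4.png",c["img"]); print(s["position"],s["opening"]*87,s["force"])
t=imaging.capture("scene"); cv2.imwrite("pics/s4.png",cv2.resize(t["img"][130:290,200:420],None,fx=3.5,fy=3.5,interpolation=cv2.INTER_CUBIC))
E
```

```text
[0.59695592 0.05672867 0.07365132] 61.659475896930296 [ 0.14767411  0.16538227 -0.87594543]
```

View pics/w4.png

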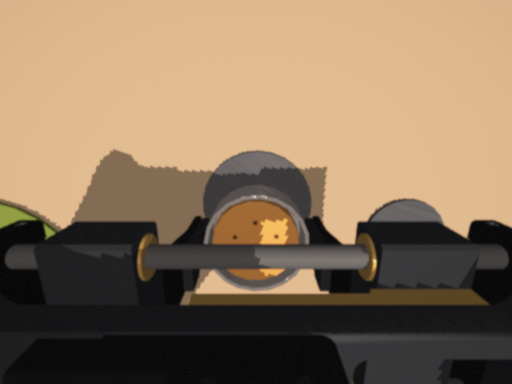

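View pics/s4.png

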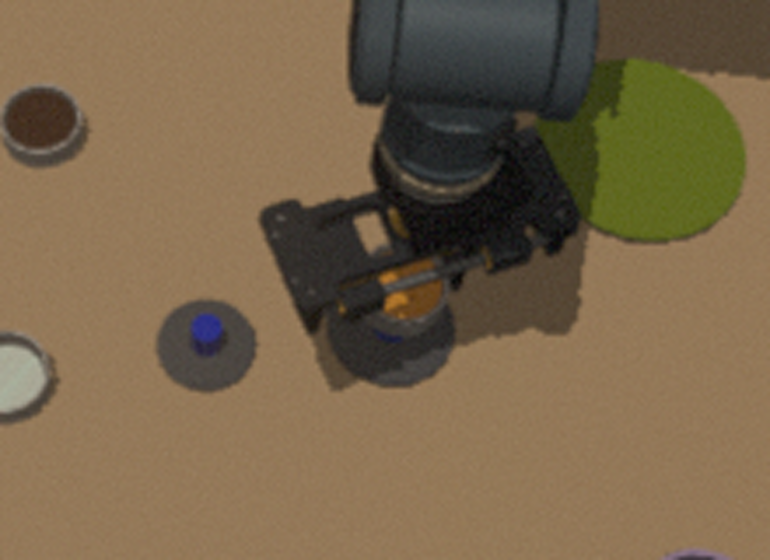

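The wrist view shows the foot (257,195) centred left-to-right behind the tin (257,240), so I'll lower it.

send_rows([
  [[0, 0, -0.2, 0, 0.6], [0, 0, -0.2, 0, 0.6], [0, 0, -0.2, 0, 0.6], [0, 0, -0.2, 0, 0.6], [0, 0, -0.2, 0, 0.6], [0, 0, -0.2, 0, 0.6], [0, 0, -0.2, 0, 0.6], [0, 0, 0, 0, 0.6], [0, 0, 0, 0, 0.6]],
])

```text
time_s: 9.55
position: [0.5973, 0.0569, 0.0317]
tcp_rot: [[0.941, 0.337, -0.0], [0.337, -0.941, 0.0], [-0.0, -0.0, -1.0]]
force: [-0.2, 0.4, -0.4]
opening: 0.708
```

send_rows([
  [[0, 0, -0.07, 0, 0.6], [0, 0, -0.07, 0, 0.6], [0, 0, -0.03, 0, 0.6], [0, 0, 0, 0, 0.6], [0, 0, 0, 0, 0.6]],
])

```text
time_s: 10.05
position: [0.5974, 0.0569, 0.0269]
tcp_rot: [[0.941, 0.337, 0.0], [0.337, -0.941, 0.0], [0.0, 0.0, -1.0]]
force: [0.2, 0.3, -1.0]
opening: 0.711
```

send_rows([
  [[0, 0, -0.03, 0, 0.6], [0, 0, 0, 0, 0.6], [0, 0, 0, 0, 0.6]],
])

```text
time_s: 10.35
position: [0.5976, 0.0569, 0.0261]
tcp_rot: [[0.941, 0.337, 0.0], [0.337, -0.941, 0.0], [0.0, 0.0, -1.0]]
force: [-1.0, 0.5, -0.1]
opening: 0.715
```

send_rows([
  [[0, 0, -0.02, 0, 0.6], [0, 0, 0, 0, 0.6], [0, 0, 0, 0, 0.6]],
])

```text
time_s: 10.65
position: [0.5976, 0.0569, 0.026]
tcp_rot: [[0.941, 0.337, 0.001], [0.337, -0.941, -0.0], [0.001, 0.0, -1.0]]
force: [-1.6, -0.3, 5.9]
opening: 0.713
```

send_rows([
  [[0, 0, -0.02, 0, 0.6], [0, 0, 0, 0, 0.6], [0, 0, 0, 0, 0.6]],
])

```text
time_s: 10.95
position: [0.5976, 0.0569, 0.026]
tcp_rot: [[0.941, 0.337, 0.001], [0.337, -0.941, -0.0], [0.001, 0.0, -1.0]]
force: [-1.5, 0.5, 9.2]
opening: 0.714
```

The ring touches the foot: 9 N up, and z stopped at 0.026 as predicted. Next I'll release, rise to the height of the base and look.

send_rows([
  [[0, 0, 0.04, 0, 0.6], [0, 0, 0, 0, -1], [0, 0, 0, 0, -1], [0, 0, 0, 0, -1], [0, 0, 0, 0, -1], [0, 0, 0, 0, -1], [0, 0, 0.2, 0, -1], [0, 0, 0.4, 0, -1], [0, 0, 0.4, 0, -1], [0, 0, 0.17, 0, -1], [0, 0, 0, 0, -1], [0, 0, 0, 0, -1]],
])

```text
time_s: 12.15
position: [0.5974, 0.0569, 0.0615]
tcp_rot: [[0.941, 0.337, 0.001], [0.337, -0.941, -0.0], [0.001, 0.0, -1.0]]
force: [-0.9, -0.6, -0.7]
opening: 0.999
```

```bash
python3 - <<'E'
from h import *
c,s=wristcap(); cv2.imwrite("pics/w5.png",c["img"]); print(s["position"],s["opening"]*87,s["force"])
for m in masks_of("wrist","base_gold"): print(m["conf"],fit(c,m["region"],[(.042,.0265),(.058,.0265)],(.597,.056)))
t=imaging.capture("scene"); cv2.imwrite("pics/s5.png",cv2.resize(t["img"][130:290,200:420],None,fx=3.5,fy=3.5,interpolation=cv2.INTER_CUBIC))
E
```

```text
[0.59743538 0.05692326 0.06149373] 86.87618410411005 [-0.85678353 -0.59690779 -0.66534896]
0.7 (array([0.59777648, 0.0571971 ]), 0.9487353908112466)
```

View pics/w5.png

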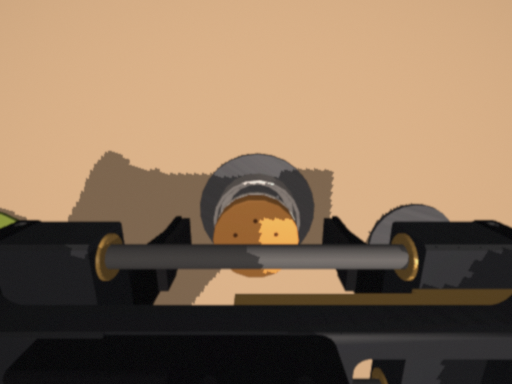

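View pics/s5.png

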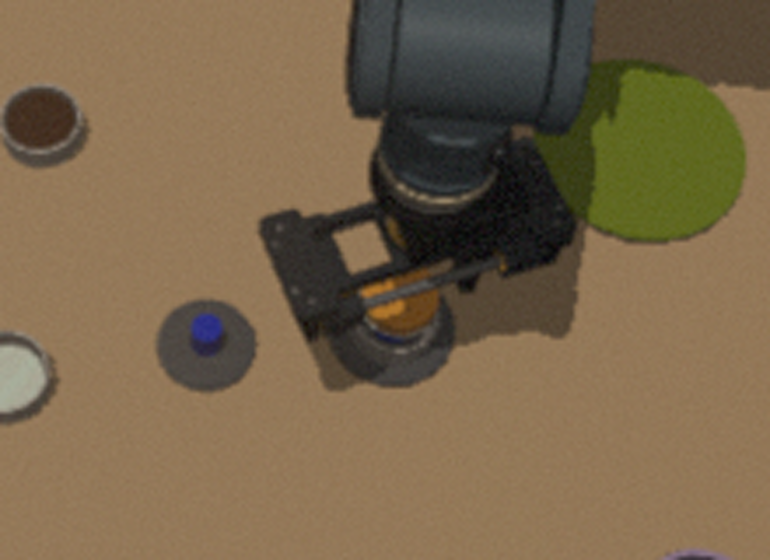

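The base is raised on the post at px (257,235), with the ring round the post at (257,205) below it. The fingertips are at about 0.0445 m, level with the base's side. I'll close on it and lift.

send_rows([
  [[0, 0, 0, 0, 0.6], [0, 0, 0, 0, 0.6], [0, 0, 0, 0, 0.6], [0, 0, 0, 0, 0.6], [0, 0, 0, 0, 0.6], [0, 0, 0, 0, 0.6], [0, 0, 0, 0, 0.6], [0, 0, 0, 0, 0.6], [0, 0, 0, 0, 0.6]],
])

```text
time_s: 13.2
position: [0.5974, 0.0569, 0.061]
tcp_rot: [[0.941, 0.337, -0.0], [0.337, -0.941, 0.0], [-0.0, -0.0, -1.0]]
force: [-0.5, 0.5, -1.1]
opening: 0.598
```

send_rows([
  [[0, 0, 0.1, 0, 0.6], [0, 0, 0.2, 0, 0.6], [0, 0, 0.4, 0, 0.6], [0, 0, 0.6, 0, 0.6], [0, 0, 0.6, 0, 0.6], [0, 0, 0.4, 0, 0.6], [0, 0, 0, 0, 0.6], [0, 0, 0, 0, 0.6]],
])

```text
time_s: 14.0
position: [0.5973, 0.0569, 0.1304]
tcp_rot: [[0.941, 0.337, 0.0], [0.337, -0.941, -0.0], [0.0, 0.0, -1.0]]
force: [0.1, -0.4, -0.6]
opening: 0.604
```

```bash
python3 - <<'E'
from h import *
c,s=wristcap(); cv2.imwrite("pics/w6.png",c["img"]); print(s["position"],s["opening"]*87,s["force"])
z=s["position"][2]-.0195
for m in masks_of("wrist","base_gold"): print(m["conf"],fit(c,m["region"],[(z,.0265),(z+.016,.0265)],s["position"][:2]))
for m in masks_of("wrist","ring_gold"): print("ring",m["conf"],fit(c,m["region"],[(.006,.031),(.03,.031)],(.597,.056)))
E
```

```text
[0.59731221 0.05692718 0.13038609] 52.5273349526485 [ 0.10693709 -0.37142985 -0.6193374 ]
0.83 (array([0.59717056, 0.05653755]), 0.9837092252106033)
ring 0.69 (array([0.60549176, 0.05905029]), 0.7190552300386764)
```

View pics/w6.png

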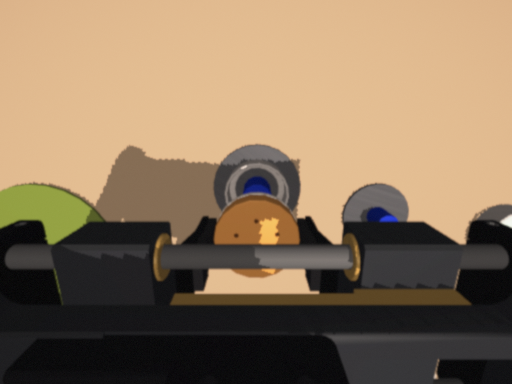

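The base is gripped (52.5 mm) and level, and the ring stays round the post at px (257,185). Next I'll carry it to the plate.

send_rows([
  [[-0.3, 0.4, 0, 0, 0.6], [-0.54, 0.72, 0, 0, 0.6], [-0.54, 0.72, 0, 0, 0.6], [-0.54, 0.72, 0, 0, 0.6], [-0.54, 0.72, 0, 0, 0.6], [-0.54, 0.72, 0, 0, 0.6], [-0.54, 0.72, 0, 0, 0.6], [-0.54, 0.72, 0, 0, 0.6], [-0.54, 0.72, 0, 0, 0.6], [-0.26, 0.34, 0, 0, 0.6], [0, 0, 0, 0, 0.6], [0, 0, -0.4, 0, 0.6], [0, 0, -0.6, 0, 0.6], [0, 0, -0.4, 0, 0.6], [0, 0, 0, 0, 0.6], [0, 0, 0, 0, 0.6]],
])

```text
time_s: 15.75
position: [0.4513, 0.2513, 0.0875]
tcp_rot: [[0.942, 0.336, -0.001], [0.336, -0.942, -0.0], [-0.001, 0.0, -1.0]]
force: [-0.8, -0.2, 0.1]
opening: 0.601
```

```bash
python3 - <<'E'
from h import *
c,s=wristcap(); cv2.imwrite("pics/w7.png",c["img"]); print(s["position"],s["opening"]*87,s["force"])
t=imaging.capture("scene"); cv2.imwrite("pics/s7.png",cv2.resize(t["img"][100:260,220:440],None,fx=3.5,fy=3.5,interpolation=cv2.INTER_CUBIC))
E
```

```text
[0.45130876 0.25128409 0.08749425] 52.32662821872861 [-0.78347083 -0.22230859  0.05602855]
```

View pics/w7.png

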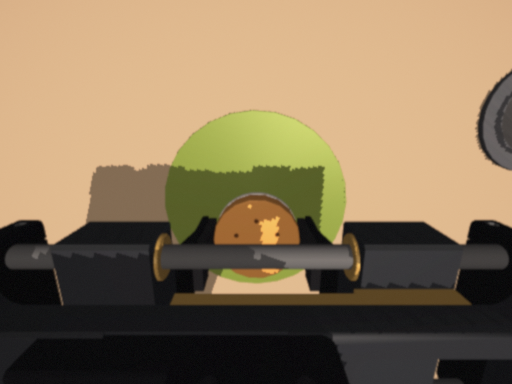

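View pics/s7.png

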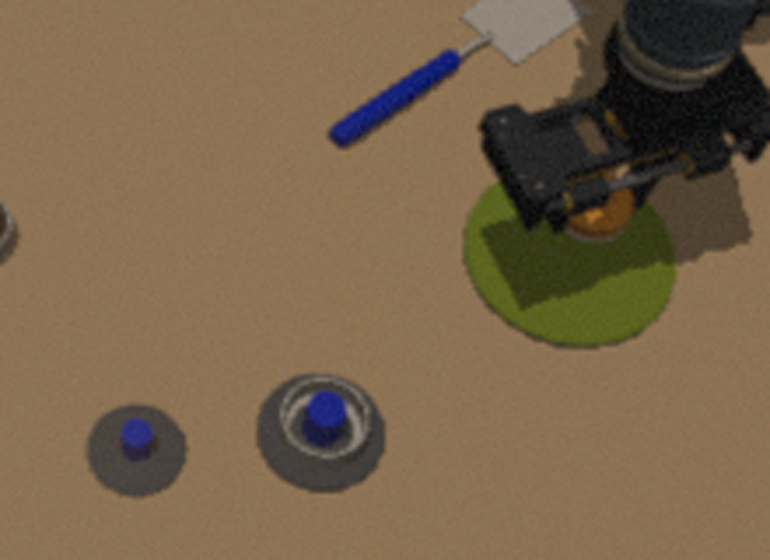

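The base is over the plate at wrist px (257,235), and the plate is centred left-to-right at about 256. The ring lies round the post. Next I'll lower the base.

send_rows([
  [[0, 0, -0.3, 0, 0.6], [0, 0, -0.5, 0, 0.6], [0, 0, -0.4, 0, 0.6], [0, 0, -0.3, 0, 0.6], [0, 0, -0.2, 0, 0.6], [0, 0, -0.1, 0, 0.6], [0, 0, 0, 0, 0.6], [0, 0, 0, 0, 0.6], [0, 0, 0, 0, 0.6]],
])

```text
time_s: 16.75
position: [0.4513, 0.252, 0.0344]
tcp_rot: [[0.941, 0.337, 0.001], [0.337, -0.941, 0.0], [0.001, 0.0, -1.0]]
force: [-0.0, -0.7, -0.2]
opening: 0.604
```

send_rows([
  [[0, 0, -0.05, 0, 0.6], [0, 0, -0.05, 0, 0.6], [0, 0, -0.04, 0, 0.6], [0, 0, 0, 0, 0.6], [0, 0, 0, 0, 0.6]],
])

```text
time_s: 17.25
position: [0.451, 0.2519, 0.0298]
tcp_rot: [[0.941, 0.337, -0.0], [0.337, -0.941, -0.0], [-0.0, -0.0, -1.0]]
force: [-0.1, -0.1, -0.9]
opening: 0.601
```

send_rows([
  [[0, 0, -0.03, 0, 0.6], [0, 0, 0, 0, 0.6], [0, 0, 0, 0, 0.6]],
])

```text
time_s: 17.55
position: [0.4511, 0.2519, 0.029]
tcp_rot: [[0.941, 0.337, 0.0], [0.337, -0.941, 0.0], [0.0, -0.0, -1.0]]
force: [0.2, 0.3, -0.5]
opening: 0.601
```

send_rows([
  [[0, 0, -0.02, 0, 0.6], [0, 0, 0, 0, 0.6], [0, 0, 0, 0, 0.6]],
])

```text
time_s: 17.85
position: [0.4511, 0.2519, 0.0289]
tcp_rot: [[0.941, 0.337, 0.0], [0.337, -0.941, 0.0], [0.001, 0.0, -1.0]]
force: [-0.9, 0.6, 5.8]
opening: 0.6
```

The base touches the plate (5.8 N). I'll release it and retreat.

send_rows([
  [[0, 0, 0.01, 0, 0.6], [0, 0, 0, 0, -1], [0, 0, 0, 0, -1], [0, 0, 0, 0, -1], [0, 0, 0, 0, -1], [0, 0, 0, 0, -1], [0, 0, 0, 0, -1], [0, 0, 0.3, 0, -1], [0, 0, 0.6, 0, -1], [0, 0, 0.8, 0, -1], [0, 0, 0.8, 0, -1], [0, 0, 0.8, 0, -1], [0, 0, 0.8, 0, -1], [-0.4, -0.4, 0.3, 0, -1], [-0.3, -0.8, 0, 0, -1], [0, -0.8, 0, 0, -1], [0, -0.8, 0, 0, -1], [0, -0.8, 0, 0, -1], [0, -0.8, 0, 0, -1], [0, 0, 0, 0, -1]],
])

```text
time_s: 19.85
position: [0.43, 0.118, 0.1612]
tcp_rot: [[0.943, 0.334, 0.0], [0.334, -0.943, -0.0], [0.0, 0.001, -1.0]]
force: [0.4, 1.2, 0.8]
opening: 0.996
```

```bash
python3 - <<'E'
from h import *
c,s=wristcap(); cv2.imwrite("pics/w8.png",c["img"]); print(s["position"],s["opening"]*87,s["time_s"])
t=imaging.capture("scene"); cv2.imwrite("pics/s8.png",cv2.resize(t["img"][100:260,220:440],None,fx=3.5,fy=3.5,interpolation=cv2.INTER_CUBIC))
for n,d,g in [("base_gold",[(.01,.0265),(.026,.0265)],(.45,.25)),("plate",[(0,.08),(.01,.08)],(.45,.25)),("ring_gold",[(.006,.031),(.03,.031)],(.597,.057)),("stand",[(0,.046),(.006,.046),(.042,.014)],(.597,.057))]:
    for m in masks_of("scene",n): print(n,m["conf"],*fit(t,m["region"],d,g))
E
```

```text
[0.42998516 0.11804016 0.1612302 ] 86.67183688037147 19.85
base_gold 0.75 [ 0.53560494 -0.48648592] 1.8121492172454545
base_gold 0.59 [0.45261133 0.24905263] 1.0564064435048284
plate 0.89 [0.44754776 0.2500995 ] 1.001109405474009
plate 0.37 [0.58996414 0.05523169] 0.2001552352348643
ring_gold 0.53 [0.59905939 0.05285229] 1.0563683166127489
stand 0.75 [0.60303358 0.05256094] 0.9272783375342303
stand 0.71 [ 0.61304508 -0.07783931] 0.6037595708277451
```

View pics/s8.png

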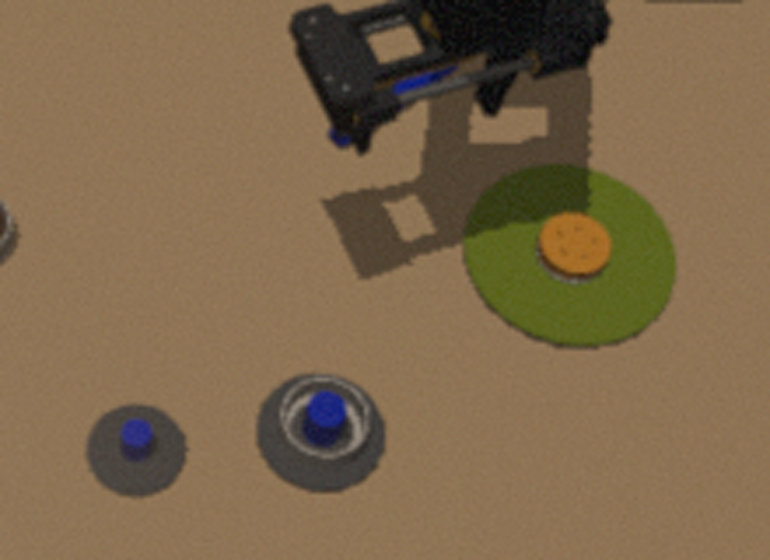

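View pics/w8.png

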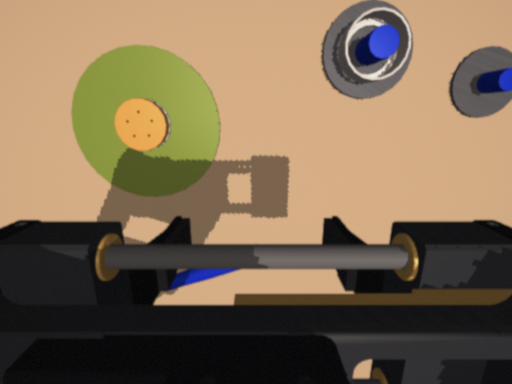

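The shortbread lies flat near the middle of the plate, right way up (scene crop px (575,245)). The ring lies round the post on the foot at (323,418), and the arm touches nothing.

send_rows([
  [[0, 0, 0, 0, -1], [0, 0, 0, 0, -1], [0, 0, 0, 0, -1]],
])

```text
time_s: 20.45
position: [0.4299, 0.1202, 0.1606]
tcp_rot: [[0.941, 0.338, -0.0], [0.338, -0.941, 0.0], [-0.0, -0.0, -1.0]]
force: [1.0, 0.3, 0.0]
opening: 0.997
```

```bash
python3 -c "
from rig import bot
print(bot.hand_in())"
```

```text
the job is handed in; nothing more can be done
None
```

The shortbread is on the green plate, right way up on its base, and the ring is still round the stand's blue post. I handed the job in at about 20.5 s.

- **Over the post:** I lowered the golden tin level over the larger stand until the ring touched its foot. The wrist force rose to about 9 N and the height matched the expected 26 mm.
- **Onto the plate:** I released the ring, gripped the raised base by its side (52.5 mm), lifted it off and set it down with about 6 N of contact. Then I opened the gripper and backed away.
- **Last checks:** The final scene picture put the base about 5 mm from the plate's centre, so it is wholly on the plate. The ring lay round the post on the foot, and the gripper was open and touching nothing.
- **Disagreements:** The camera estimates differed by 2 to 5 mm. The last scene fit of the stand was also about 6 mm off the wrist camera's in x, probably because the ring hid part of it. Both pictures showed the ring seated properly.

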